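# Quarter-turn the locked panel fastener

## Robot

A 6-joint arm with a two-finger parallel gripper is mounted at the origin on a cart in front of the work surface, level with it; the furniture and walls round the work are solid. World frame = base frame: x ahead of the robot, y to its left, z up, the work surface at z = 0. Lengths are in m, angles in degrees, forces in N, time in s.
With the tool pointing down it reaches from about 0.375 to 0.9 m from the base axis. Payload 3.1 kg.
Tool frame: the origin (TCP) lies at the very end of the fingers, on their centre line; the grasp point (between the pads) lies 19 mm behind it; z points along the fingers, y is the direction in which the jaws open and shut (so a half turn about z gives the same grasp; the last joint's range is limited). The gripper opens to 87 mm and grips with 3 to 60 N. Pads are 19 mm wide; open, the fingers measure 117 mm over their backs; the gripper's body (75 mm by 190 mm) begins 51 mm behind the grasp point.
Start: joints at [-76.175, 30.224, 82.088, -0, 67.689, -10.227], TCP at [0.255, -0.571, 0.223] pointing down, gripper open.
Joint ranges: [-176.69, 176.69], [-43.24, 126.21], [12.49, 139.97], [-82, 262], [0, 151.66], [-163.58, 163.58]. Speed limits (degrees/s): [159.86, 159.86, 180, 180, 180, 180].

## Interface

Orientations are given as a 3x3 rotation matrix whose columns are the frame's x, y, z axes.
In Python, from rig import readout, capture, camera_model, bot, spot_in, regions_of gives the robot as it stands.
- The arm moves only by the tool send_rows, never from a script. Its argument "moves" is a list that holds one entry, the list of rows, each a list of 7 numbers: the turn, a rotation vector about the tool's x, y, z in degrees, then the shift along the tool's x, y, z in cm, then the opening, from -1 (shut) to 1 (fully open). A call has exactly 5 rows; each row shifts and turns the commanded pose from where the row before left it, along the tool's axes as they then stand; what a row does not reach is not made up. A row lasts 1/10 s, in which the tool goes at most 50 mm and 8.59 degrees, less where a joint would pass 70% of its speed; a pose out of reach is approached as far as the arm can. A call with a gripper value outside its range is refused whole. The fingers move at their own pace and stop on an object; the grip force is fixed at half the most. Time passes only in rows, so rows that do not move let the fingers close, or fill a call up. It gives the time, the measured TCP pose, the force and the opening at its end, in the units of the state.
- readout.read_state(): the state, without advancing time (a new reading comes with each control period).
- capture(name): name is "scene" or "top" or "wrist"; returns the picture (384x512x3 uint8, blue, green, red); there is no depth.
- camera_model(name): a dict with "camera_matrix" (3x3 intrinsics, pixels), "pose" (4x4, takes a point from camera to world coordinates). Camera axes: x right, y up, looking along -z (the intrinsics and any distortion apply to the point x, -y, -z); pixel columns grow to the right and rows downward; lengths in m; the calibration is good to about 2 mm. A picture is of the moment at which its call begins: read the wrist's pose just before it. camera_model takes no time and is no camera call; for the wrist camera it gives the pose at the moment of the call.
- bot.hand_in(): hands the job in, once; it reports no verdict.
Trained networks look in the newest picture that a camera, given by its name, has taken for a name from the list of things; names that differ only in an ending like _2 or _b are one class to them, and where a whole thing is asked for, a point or a joint stands for the part that bears it (a point fixed in the world has none). Each returns a list of dicts, best first, with "p" (0 to 1); they miss things now and then, are a little off and sometimes report something else, mostly with a low value. They report only what shows in the picture. A call takes as long as a camera call. They do not tell look-alikes from the thing itself.
- spot_in(camera, thing): "location" ([x, y, z] in m, in world coordinates, good to about 4 mm: the middle of the surface that is visible of it).
- regions_of(camera, thing): "mask" (384x512 bool, what is visible of it).
The state is a dict: "time_s": time; "joint_positions": joint angles; "qvel": joint speeds; "tau": joint torques, N m; "position": TCP position; "tcp_rot": TCP orientation; "force": force on the tool from outside, world axes, zero at the start; "moment": the same for the moment, N m; "opening": opening from 0.0 (shut) to 1.0 (fully open).
Only numpy, scipy, OpenCV 4.12 (cv2) and the standard library are available. Lean on these libraries where they do the work, as an engineer would, in place of code of your own. Each camera call takes 0.05 s, during which the arm holds its last target. There are 200 camera calls.

## Task

The lid panel of the low blue instrument case is held by two slotted brass fasteners, and one is still locked: its finger points over the panel. Take the red-handled flat-blade screwdriver out of its stand, set its blade upright fully into the slot of the locked fastener and turn it a quarter turn anticlockwise (seen from above), to its stop, so that the panel is free. Then put the screwdriver back into its own stand, upright and fully down, and let go.

Things in the scene. Friction and masses are not known exactly. Their poses are not given: they have to be found in the camera images.
- driver: Flat-blade screwdriver, red handle, 127 mm long, 0.12 kg, upright in its stand (a green one, as tall, is no use). Origin: middle of the blade tip; z up the shaft. Blade 18 mm wide along x, 4 thick along y; shaft 9 mm; black flange 38 mm across at z 52-57 mm; square handle 24 x 24 mm, sides along x and y, z 57-127: grip from above at z = 95. White bar on the handle's top runs along the blade (x).
- driver_stand: Fixed grey block, 66 mm cube, that holds the red driver at the start (a like block holds the green one). Origin: centre of its underside, z up. Square hole 26 x 26 mm down its middle, 58 mm deep from the top at z = 66, mouth chamfered 3 mm. Driver fully down: flange rests on the top, blade tip 14 mm above the origin. Any yaw of the driver will do.
- fastener (a joint): Angle (rad) of the locked fastener about its upright axis: near 0 locked, finger over the panel; grows anticlockwise seen from above; stop at 1.571, finger along the panel's edge, panel free. Light friction (0.08 N m), no spring: stays where left. The other fastener, 120 mm beside it, is already open; which place is the locked one varies.
- fastener_slot (a point): On the locked fastener's axis, middle of the slot's floor, 53 mm above the bench; turns with it. z up, x along slot and finger. Brass head 38 mm across, top 62 mm above the bench, finger 38 mm long. Slot 9 mm deep, open-ended, 7 mm wide, mouth sloping to 15 over the upper 4 mm. The blade has about 8 degrees of play: turn the driver 100 degrees. Case 50 mm high, bow handle on it 57.
Mind the look-alikes: they are no part of the job. There is more than one size of the driver; the job needs the smallest.

How it is judged:
By the outcome, as a careful person would: the job done as asked, in the order asked, and still so for the second after the job is handed in, with the robot touching nothing.
It also fails if it takes over 48 s, if anything falls off the work surface, if the arm or the gripper's body presses on something with over 40 N, if the wrist force passes 120 N, or if a joint passes its speed limit or range.

## Working session

There is one attempt and no reset: what is moved stays moved. The work goes in short steps, Python scripts to look and compute and a tool call to move; the robot and the scene stay as the last step left them, time stands still between calls to the robot, and variables do not carry over. Pictures are saved under pics/ and viewed, about 8 in all and at most 12, crops included, and the job is handed in when it is done.

Besides the shell and the picture viewer there is one more tool, called after "Call:" by a JSON object that holds its "method" and its "body". send_rows: Moves the arm, as the interface text tells. Its arguments: {"type":"object","properties":{"moves":{"type":"array","items":{"type":"array","items":{"type":"array","items":{"type":"number"}}}}},"required":["moves"]}

```bash
mkdir -p pics; ls
python3 - <<'E'
from rig import *
import cv2,numpy as np
a=capture("scene");b=capture("top")
cv2.imwrite("pics/s.png",a);cv2.imwrite("pics/t.png",b)
for c in("scene","top"):
    for t in("driver","driver_stand","fastener"):
        print(c,t,[(np.round(d["location"],3).tolist(),round(d["p"],2)) for d in spot_in(c,t)])
    m=camera_model(c);print(np.round(m["camera_matrix"],1).tolist(),np.round(m["pose"],3).tolist(),m.keys())
s=readout.read_state();print(s["time_s"],s["position"],s["tcp_rot"],s["force"],s["opening"])
E
```

```text
pics
scene driver [([0.499, -0.041, 0.106], 0.68), ([0.493, -0.145, 0.122], 0.59), ([0.569, 0.084, 0.121], 0.59)]
scene driver_stand [([0.486, -0.051, 0.042], 0.58)]
scene fastener [([0.452, 0.2, 0.054], 0.68), ([0.5, -0.04, 0.105], 0.23)]
[[476.1, 0.0, 249.7], [0.0, 476.1, 190.0], [0.0, 0.0, 1.0]] [[0.603, 0.306, -0.736, -0.274], [-0.798, 0.24, -0.554, -0.561], [0.007, 0.921, 0.389, 0.491], [0.0, 0.0, 0.0, 1.0]] dict_keys(['camera_matrix', 'pose'])
top driver [([0.504, -0.128, 0.152], 0.9), ([0.571, 0.091, 0.161], 0.72), ([0.508, -0.027, 0.126], 0.67)]
top driver_stand [([0.499, -0.019, 0.062], 0.9)]
top fastener []
[[440.2, 0.0, 258.3], [0.0, 440.2, 197.3], [0.0, 0.0, 1.0]] [[-0.016, 0.987, -0.159, 0.336], [-0.995, 0.001, 0.101, 0.151], [0.1, 0.16, 0.982, 1.12], [0.0, 0.0, 0.0, 1.0]] dict_keys(['camera_matrix', 'pose'])
0.4 [ 0.25471467 -0.57061775  0.2224075 ] [[ 9.13189754e-01  4.07534614e-01 -1.03798677e-04]
 [ 4.07534626e-01 -9.13189700e-01  3.18708430e-04]
 [ 3.50968340e-05 -3.33342828e-04 -9.99999944e-01]] [-0.45165258  0.12694654 -0.45631675] 0.9958594748135084
```

Run:
```python
import cv2,numpy as np
a=cv2.imread("pics/s.png");b=cv2.imread("pics/t.png")
cv2.imwrite("pics/s2.png",cv2.resize(a,(800,600),interpolation=cv2.INTER_CUBIC));cv2.imwrite("pics/t2.png",cv2.resize(b,(800,600),interpolation=cv2.INTER_CUBIC))
```

```text
(no output)
```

View pics/s2.png

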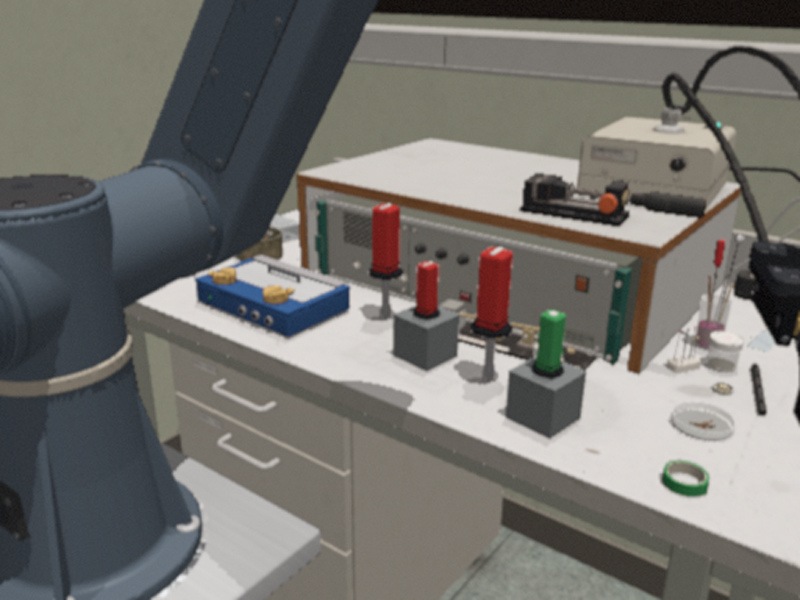

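View pics/t2.png

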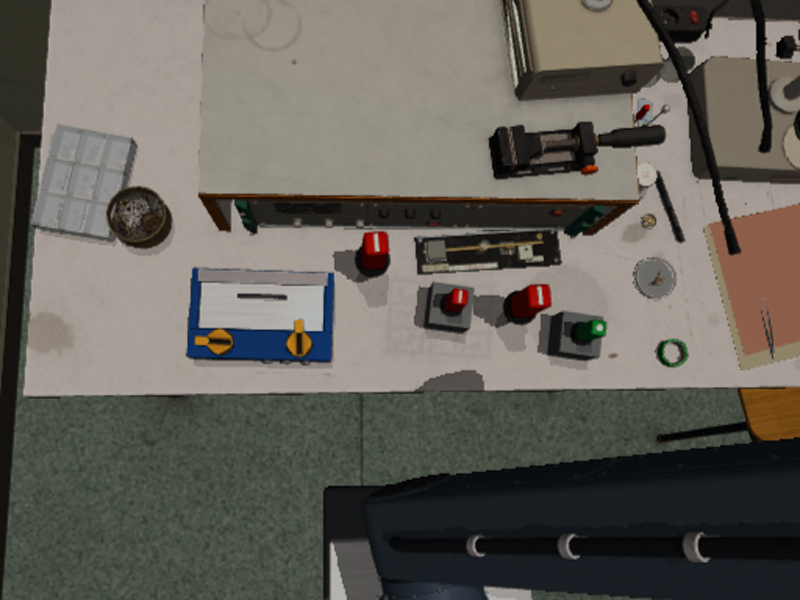

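The red candidates in the 800x600 top view are a large one at (374,252), a small one in a grey stand at (455,300), and a large one at (530,302). The smallest, at (455,300), fits. The locked fastener is the right one at (299,340), because its finger points over the white panel. The left one at (215,342) has its finger along the edge. I'll confirm this in a crop and measure.

```bash
cat > h.py <<'E'
import numpy as np,cv2
from rig import *
def ray(m,u,v):
    K=m["camera_matrix"];P=m["pose"]
    d=np.linalg.inv(K)@[u,v,1];d=P[:3,:3]@[d[0],-d[1],-d[2]];return P[:3,3],d
def onz(m,u,v,z):
    o,d=ray(m,u,v);return o+d*(z-o[2])/d[2]
def proj(m,p):
    P=m["pose"];q=P[:3,:3].T@(np.array(p)-P[:3,3]);q=m["camera_matrix"]@[q[0],-q[1],-q[2]];return q[:2]/q[2]
E
python3 - <<'E'
from h import *
b=cv2.imread("pics/t.png")
c=b[145:240,110:400]
c1=cv2.resize(b[165:240,115:220],None,fx=7,fy=7,interpolation=cv2.INTER_CUBIC)[:, :735]
c2=cv2.resize(b[140:235,220:400],(735,388),interpolation=cv2.INTER_CUBIC)
cv2.imwrite("pics/c1.png",c1[:525]);cv2.imwrite("pics/c2.png",c2)
m=camera_model("top")
for n,u,v,z in[("small",455,298,.141),("big1",375,238,.19),("big2",540,293,.19),("stand mid",452,290,.066),("fast",299,342,.062),("rack lower front edge L",200,193,.2),("open",215,342,.062)]:
    print(n,np.round(onz(m,u*.64,v*.64,z),3))
m=camera_model("scene")
# rack top edge height: left front top corner (300,178) scene
for z in(.1,.15,.2,.25):print(z,onz(m,300*.64,178*.64,z).round(3),onz(m,645*.64,255*.64,z).round(3),onz(camera_model("top"),200*.64,193*.64,z).round(3))
E
```

```text
small [ 0.51  -0.026  0.141]
big1 [0.586 0.094 0.19 ]
big2 [ 0.508 -0.139  0.19 ]
stand mid [ 0.536 -0.035  0.066]
fast [0.455 0.203 0.062]
rack lower front edge L [0.643 0.331 0.2  ]
open [0.455 0.329 0.062]
0.1 [0.873 0.548 0.1  ] [ 0.847 -0.218  0.1  ] [0.676 0.351 0.1  ]
0.15 [0.727 0.406 0.15 ] [ 0.704 -0.262  0.15 ] [0.66  0.341 0.15 ]
0.2 [0.58  0.265 0.2  ] [ 0.561 -0.306  0.2  ] [0.643 0.331 0.2  ]
0.25 [0.433 0.123 0.25 ] [ 0.417 -0.35   0.25 ] [0.626 0.322 0.25 ]
```

View pics/c2.png

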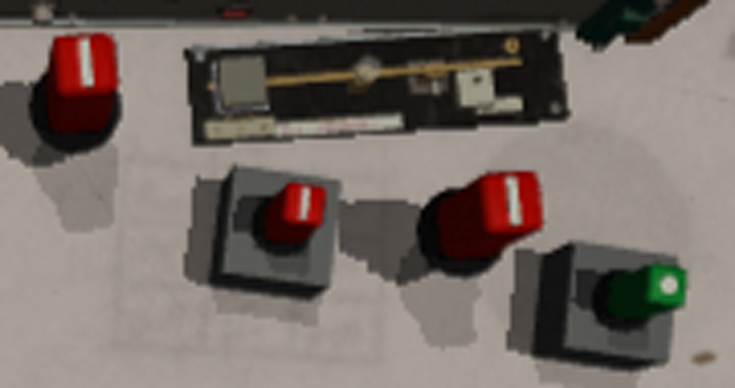

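View pics/c1.png

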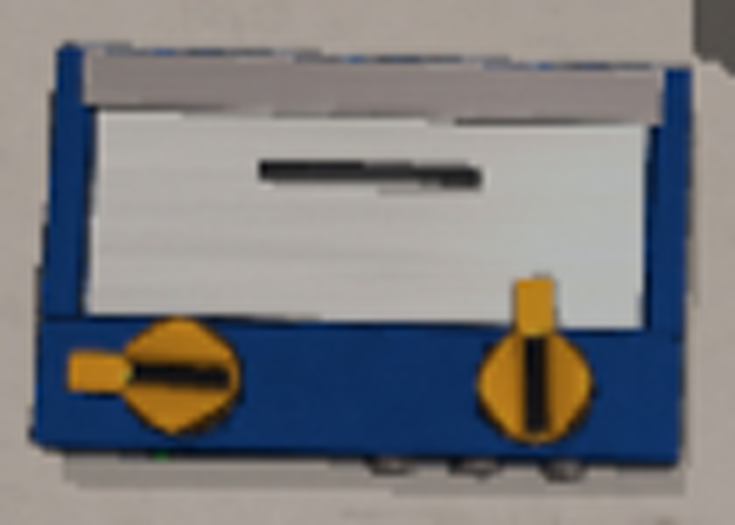

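The crops confirm the choice. The small red driver at (290,215) sits in its grey stand, with its bar roughly along world x. The right fastener at (535,388) has its slot and finger pointing over the panel, so it's the locked one. Next I move above the driver.

Call:
{"method": "send_rows", "body": {"moves": [[[0,0,-8.25,0,0,-1,1],[0,0,-8.25,0,0,-1,1],[0,0,-8.25,0,0,-1,1],[0,0,-8.25,0,0,-1,1],[0,0,-8.25,0,0,-1,1]]]}}

```text
time_s: 0.9
position: [0.2547, -0.5706, 0.273]
tcp_rot: [[0.412, 0.911, -0.0], [0.911, -0.412, 0.0], [0.0, -0.0, -1.0]]
force: [-0.3, 0.5, 0.1]
opening: 0.998
```

Call:
{"method": "send_rows", "body": {"moves": [[[0,0,-8.25,0,0,-1,1],[0,0,-8.25,0,0,-1,1],[0,0,-8.25,0,0,-1,1],[0,0,0,4.5,2.1,0,1],[0,0,0,4.5,2.1,0,1]]]}}

```text
time_s: 1.4
position: [0.2966, -0.4807, 0.3026]
tcp_rot: [[0.002, 1.0, 0.001], [1.0, -0.002, -0.001], [-0.001, 0.001, -1.0]]
force: [1.0, 0.3, 0.3]
opening: 1.001
```

Call:
{"method": "send_rows", "body": {"moves": [[[0,0,0,4.5,2.1,0,1],[0,0,0,4.5,2.1,0,1],[0,0,0,4.5,2.1,0,1],[0,0,0,4.5,2.1,0,1],[0,0,0,4.5,2.1,0,1]]]}}

```text
time_s: 1.9
position: [0.4019, -0.2538, 0.3028]
tcp_rot: [[-0.0, 1.0, 0.001], [1.0, 0.0, -0.0], [-0.0, 0.001, -1.0]]
force: [1.1, 0.0, -0.0]
opening: 1.0
```

Call:
{"method": "send_rows", "body": {"moves": [[[0,0,0,4.5,2.1,0,1],[0,0,0,4.5,2.1,0,1],[0,0,0,4.5,2.1,0,1],[0,0,0,4.5,2.1,0,1],[0,0,0,4.5,2.1,0,1]]]}}

```text
time_s: 2.4
position: [0.5068, -0.0285, 0.3029]
tcp_rot: [[-0.001, 1.0, 0.001], [1.0, 0.001, -0.0], [-0.0, 0.001, -1.0]]
force: [0.6, -0.9, -0.3]
opening: 0.997
```

Run:
```python
from h import *
s=readout.read_state();print(s["time_s"],s["position"],s["tcp_rot"].round(3) if hasattr(s["tcp_rot"],"round") else s["tcp_rot"],np.round(s["joint_positions"],1))
a=capture("wrist");m=camera_model("wrist");np.savez("w1.npz",K=m["camera_matrix"],P=m["pose"])
cv2.imwrite("pics/w1.png",a)
cv2.imwrite("pics/w1b.png",cv2.resize(a,(800,600),interpolation=cv2.INTER_CUBIC))
print(np.round(m["camera_matrix"],1).tolist(),np.round(m["pose"],3).tolist())
```

```text
2.4 [ 0.50682104 -0.02850115  0.30288843] [[-0.001  1.     0.001]
 [ 1.     0.001 -0.   ]
 [-0.     0.001 -1.   ]] [-15.8  15.7  92.7  -0.   71.6 -15.9]
[[335.9, 0.0, 257.5], [0.0, 335.9, 194.9], [0.0, 0.0, 1.0]] [[1.0, -0.005, -0.006, 0.507], [0.007, 0.971, 0.239, 0.044], [0.005, -0.239, 0.971, 0.464], [0.0, 0.0, 0.0, 1.0]]
```

View pics/w1b.png

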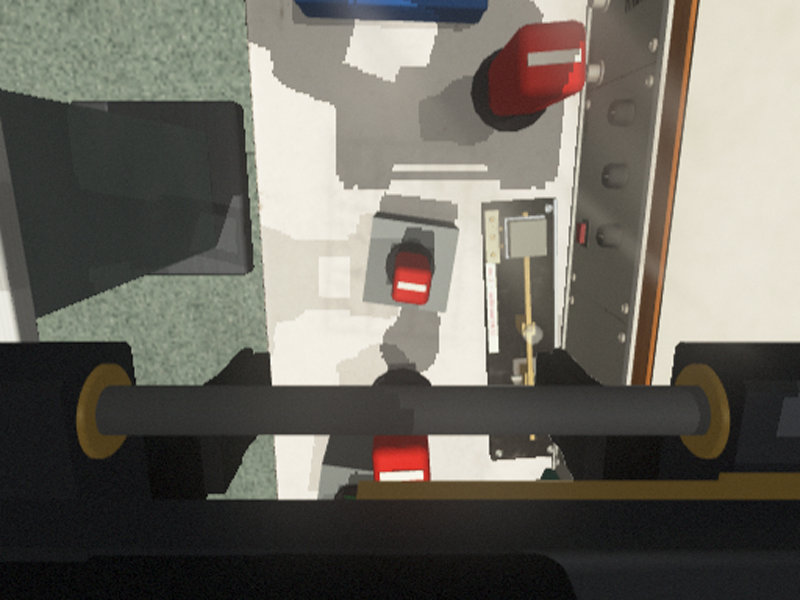

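Run:
```python
from h import *
a=cv2.imread("pics/w1.png");d=np.load("w1.npz");m=dict(camera_matrix=d["K"],pose=d["P"])
hsv=cv2.cvtColor(a,cv2.COLOR_BGR2HSV)
roi=a[150:205,240:290];
print("V"); print(hsv[170:198:2,246:282:2,2]);print("S");print(hsv[170:198:2,246:282:2,1])
t=cv2.imread("pics/t.png")
for img,mm,box,nm in((a,m,(165,205,240,285),"w"),(t,camera_model("top"),(180,200,280,302),"t")):
    r0,r1,c0,c1=box
    h=cv2.cvtColor(img,cv2.COLOR_BGR2HSV)[r0:r1,c0:c1].astype(int)
    w=(h[...,1]<110)&(h[...,2]>170)
    n,l,st,ce=cv2.connectedComponentsWithStats(w.astype(np.uint8));print(nm,st.tolist(),ce.round(1).tolist())
# stand top corners in wrist picture (800 px coordinates)
for u,v in((376,214),(459,227),(445,311),(363,300)):print(onz(m,u*.64,v*.64,.066).round(4))
```

```text
V
[[134  77  78  77 105 120 115 111 100  98  98  97  97 100  95  79 132 168]
 [138  75  78  91 157 172 170 162 156 150 142 135 123 114  98  78 134 167]
 [148  77  77 103 183 211 210 204 198 191 186 180 173 169 149  86 165 167]
 [149  77  76 112 188 218 217 215 216 216 214 210 206 205 178 100 165 167]
 [148  97  78 130 193 218 217 217 216 213 213 214 212 210 178 132 165 168]
 [149 104  81 151 206 229 214 221 217 214 214 215 211 204 170 164 167 168]
 [150 136 132 166 200 242 241 241 240 232 227 226 216 159 167 164 167 167]
 [150 150 141 175 223 233 237 238 241 241 241 240 240 219 153 165 168 167]
 [151 150 133 180 214 219 219 218 217 219 224 228 230 212 133 166 166 168]
 [150 149 126 185 219 221 218 217 215 213 210 209 208 183 125 165 167 166]
 [149 152 144 184 214 216 216 216 215 213 212 208 206 175 141 170 166 167]
 [150 151 149 158 174 189 196 193 194 199 202 203 203 171 158 169 165 163]
 [160 149 147 149 148 148 141 147 156 157 155 172 176 166 167 166 165 164]
 [219 218 207 200 197 214 148 149 148 147 148 164 166 167 164 166 167 164]]
S
[[ 15  26  29  70 124 145 142 140 135 122 125
[... 617 characters left out ...]
 18  17  18]
 [ 15  15  75 174 182 180 179 182 180 183 186 183 184 178 116  15  18  15]
 [ 15  18  23 175 180 184 183 182 180 182 182 186 183 179  54  17  15  18]
 [ 14  19  15  63 161 179 182 180 184 185 182 185 183 174  26  17  17  13]
 [ 18  19  14  17  16  16  25  56  74 107 135 162 135  61  15  14  17  14]
 [ 26  25  25  24  23  24  21  19  17  14  19  14  17  15  12  17  15  14]]
w [[0, 0, 45, 40, 1522], [14, 15, 19, 7, 91], [0, 29, 17, 11, 161], [40, 34, 5, 6, 26]] [[23.2, 17.7], [23.0, 18.1], [7.1, 34.3], [42.2, 36.2]]
t [[0, 0, 22, 20, 430], [14, 6, 2, 7, 10]] [[10.4, 9.5], [14.3, 8.9]]
[0.4898 0.0153 0.066 ]
[0.5524 0.0061 0.066 ]
[ 0.5435 -0.0595  0.066 ]
[ 0.4793 -0.051   0.066 ]
```

```bash
cat >> h.py <<'E'
def bar(img,m,box,z,pr=True):
    r0,r1,c0,c1=box;h=cv2.cvtColor(img,cv2.COLOR_BGR2HSV)[r0:r1,c0:c1].astype(int)
    w=((h[...,1]<110)&(h[...,2]>170)).astype(np.uint8);n,l,st,ce=cv2.connectedComponentsWithStats(w)
    k=[i for i in range(1,n) if st[i,0]>0 and st[i,1]>0 and st[i,0]+st[i,2]<c1-c0 and st[i,1]+st[i,3]<r1-r0]
    k=max(k,key=lambda i:st[i,4]);v,u=np.nonzero(l==k)
    p=np.array([onz(m,x+c0,y+r0,z) for x,y in zip(u,v)])[:,:2];c=p.mean(0);e=np.linalg.svd(p-c)[2][0]
    return c.round(4),np.degrees(np.arctan2(e[1],e[0])).round(1)
E
python3 - <<'E'
from h import *
a=cv2.imread("pics/w1.png");d=np.load("w1.npz");m=dict(camera_matrix=d["K"],pose=d["P"])
print(bar(a,m,(165,205,240,285),.141))
print(bar(cv2.imread("pics/t.png"),camera_model("top"),(180,200,280,302),.141))
E
```

```text
(array([ 0.5149, -0.024 ]), np.float64(-7.7))
(array([ 0.5138, -0.0332]), np.float64(176.9))
```

Call:
{"method": "send_rows", "body": {"moves": [[[0,0,8.2,0.6,0.8,0,1],[0,0,0,0,0,4.5,1],[0,0,0,0,0,4.5,1],[0,0,0,0,0,4.0,1],[0,0,0,0,0,0,1]]]}}

```text
time_s: 2.95
position: [0.5101, -0.0236, 0.1681]
tcp_rot: [[0.142, 0.99, -0.012], [0.99, -0.142, 0.003], [0.001, -0.012, -1.0]]
force: [-0.1, 0.4, 0.6]
opening: 1.003
```

Run:
```python
from h import *
a=capture("wrist");m=camera_model("wrist");s=readout.read_state();print(s["position"],s["tcp_rot"])
print(proj(m,(.515,-.0235,.141)))
cv2.imwrite("pics/w2.png",a)
u,v=proj(m,(.515,-.0235,.141)).astype(int)
try: print(bar(a,m,(max(v-40,0),v+40,u-45,u+45),.141))
except Exception as e: print(e)
```

```text
[ 0.51243624 -0.02417742  0.17081655] [[ 1.41835265e-01  9.89872060e-01 -6.00526221e-03]
 [ 9.89889974e-01 -1.41827874e-01  1.64130574e-03]
 [ 7.72969121e-04 -6.17734389e-03 -9.99980621e-01]]
[263.04100876 222.11376848]
(array([ 0.5143, -0.0337]), np.float64(-7.7))
```

View pics/w2.png

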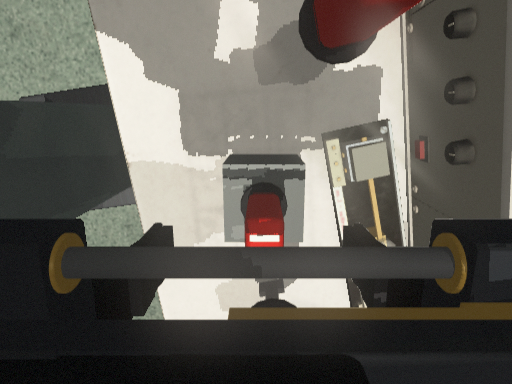

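```bash
cat >> h.py <<'E'
def snap(name):
    m=camera_model(name);a=capture(name);return a,m
E
python3 - <<'E'
from h import *
for i in range(2):
    a,m=snap("wrist");s=readout.read_state();print(s["position"].round(4),s["tcp_rot"][:,2].round(4))
    u,v=(264,230)
    print(bar(a,m,(v-40,v+40,u-45,u+45),.141))
# stand top edges & bar in cam
print([onz(m,*p,.066).round(4).tolist() for p in((229,166),(301,166),(224,242),(305,242))])
print([onz(m,*p,.141).round(4).tolist() for p in((244,247),(284,247),(246,194),(282,194))])
cv2.imwrite("pics/w3.png",a)
t,mt=snap("top");cv2.imwrite("pics/t3.png",t)
E
```

```text
[ 0.5144 -0.0247  0.1728] [-8.e-04  2.e-04 -1.e+00]
(array([ 0.5117, -0.032 ]), np.float64(-8.0))
[ 0.5155 -0.025   0.174 ] [ 2.6e-03 -7.0e-04 -1.0e+00]
(array([ 0.5118, -0.0317]), np.float64(-8.1))
[[0.4941, 0.0007, 0.066], [0.5515, -0.0074, 0.066], [0.4794, -0.0632, 0.066], [0.5477, -0.0729, 0.066]]
[[0.5032, -0.0391, 0.141], [0.5276, -0.0425, 0.141], [0.5095, -0.006, 0.141], [0.5306, -0.009, 0.141]]
```

Call:
{"method": "send_rows", "body": {"moves": [[[0,0,0,-0.75,-0.1,0,1],[0,0,0,0,0,2.5,1],[0,0,0,0,0,2.5,1],[0,0,0,0,0,2.0,1],[0,0,0,0,0,1.3,1]]]}}

```text
time_s: 3.65
position: [0.5128, -0.0325, 0.0899]
tcp_rot: [[0.142, 0.99, 0.002], [0.99, -0.142, -0.001], [-0.0, 0.002, -1.0]]
force: [-0.4, -0.3, 0.4]
opening: 1.003
```

Call:
{"method": "send_rows", "body": {"moves": [[[0,0,0,0,0,0,1],[0,0,0,0,0,0,-1],[0,0,0,0,0,0,-1],[0,0,0,0,0,0,-1],[0,0,0,0,0,0,-1]]]}}

```text
time_s: 4.15
position: [0.5127, -0.0319, 0.0904]
tcp_rot: [[0.142, 0.99, 0.002], [0.99, -0.142, -0.0], [-0.0, 0.002, -1.0]]
force: [-0.5, 0.3, -1.2]
opening: 0.719
```

Call:
{"method": "send_rows", "body": {"moves": [[[0,0,0,0,0,0,-1],[0,0,0,0,0,0,-1],[0,0,0,0,0,0,-1],[0,0,0,0,0,0,-1],[0,0,0,0,0,0,-1]]]}}

```text
time_s: 4.65
position: [0.5122, -0.0317, 0.0895]
tcp_rot: [[0.142, 0.99, -0.0], [0.99, -0.142, 0.0], [0.0, -0.0, -1.0]]
force: [1.1, -0.1, -1.8]
opening: 0.275
```

Call:
{"method": "send_rows", "body": {"moves": [[[0,0,0,0,0,-1.5,-1],[0,0,0,0,0,-2,-1],[0,0,0,0,0,-2.5,-1],[0,0,0,0,0,-2.5,-1],[0,0,0,0,0,-2.5,-1]]]}}

```text
time_s: 5.15
position: [0.5116, -0.0316, 0.2001]
tcp_rot: [[0.142, 0.99, -0.001], [0.99, -0.142, 0.0], [0.0, -0.001, -1.0]]
force: [0.4, -0.1, -0.8]
opening: 0.274
```

Call:
{"method": "send_rows", "body": {"moves": [[[0,0,-4,2,-1.5,-1,-1],[0,0,-4,4,-1.5,0,-1],[0,0,0,4,-1.5,0,-1],[0,0,0,3,-1,0,-1],[0,0,0,0,0,0,-1]]]}}

```text
time_s: 5.65
position: [0.4603, 0.1043, 0.2091]
tcp_rot: [[-0.002, 1.0, -0.003], [1.0, 0.002, 0.001], [0.001, -0.003, -1.0]]
force: [0.4, -0.2, -0.9]
opening: 0.272
```

Call:
{"method": "send_rows", "body": {"moves": [[[0,0,0,0,0,0,-1],[0,0,0,0,0,0,-1],[0,0,0,0,0,0,-1],[0,0,0,0,0,0,-1],[0,0,0,0,0,0,-1]]]}}

```text
time_s: 6.15
position: [0.4636, 0.1006, 0.2095]
tcp_rot: [[0.004, 1.0, -0.0], [1.0, -0.004, -0.0], [-0.0, -0.0, -1.0]]
force: [0.1, 0.7, -1.2]
opening: 0.267
```

Run:
```python
from h import *
s=readout.read_state();print(s["time_s"],s["position"].round(4),s["tcp_rot"].round(3).tolist(),s["opening"],s["force"])
a,m=snap("wrist");np.savez("w4.npz",K=m["camera_matrix"],P=m["pose"]);cv2.imwrite("pics/w4.png",a)
for c in("wrist",):
  print([(np.round(d["location"],4).tolist(),round(d["p"],2)) for d in spot_in(c,"fastener")])
  for z in(.062,):
    print(proj(m,(.455,.203,z)))
```

```text
6.15 [0.4636 0.1006 0.2095] [[0.004, 1.0, -0.0], [1.0, -0.004, -0.0], [-0.0, -0.0, -1.0]] 0.26687137212729745 [ 0.05769367  0.71757764 -1.17737097]
[([0.4563, 0.2066, 0.0609], 0.66), ([0.4608, 0.1087, 0.2346], 0.57)]
[248.03580766  66.52228933]
```

View pics/w4.png

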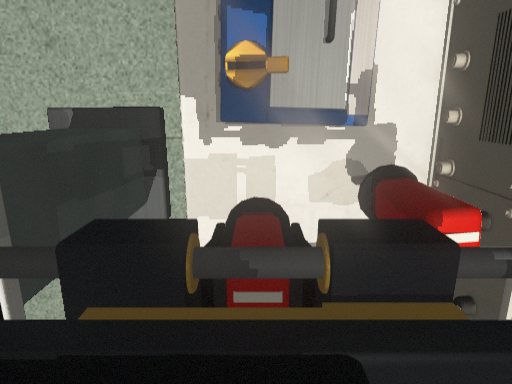

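```bash
cat > f.py <<'E'
from h import *
def fast(a,m,box):
    r0,r1,c0,c1=box;c=a[r0:r1,c0:c1];h=cv2.cvtColor(c,cv2.COLOR_BGR2HSV)
    br=((h[...,0]>10)&(h[...,0]<30)&(h[...,1]>110)).astype(np.uint8)
    n,l,st,_=cv2.connectedComponentsWithStats(br);k=1+st[1:,4].argmax();v,u=np.nonzero(l==k)
    p=np.array([onz(m,x+c0,y+r0,.062)[:2] for x,y in zip(u,v)])
    return p,br
E
python3 - <<'E'
from f import *
from scipy.optimize import minimize
a=cv2.imread("pics/w4.png");d=np.load("w4.npz");m=dict(camera_matrix=d["K"],pose=d["P"])
p,br=fast(a,m,(30,100,215,300))
print(p.min(0),p.max(0),len(p))
# best disc of 38 mm
inside=lambda c:-np.sum(np.clip((.019-np.hypot(*(p-c).T))/.001,0,1))
best=min(((inside(np.array([x,y])),x,y) for x in np.arange(.44,.47,.0005) for y in np.arange(.19,.22,.0005)));print(best)
h=cv2.cvtColor(a,cv2.COLOR_BGR2HSV);print(h[54:80,224:292:3,2])
# slot: dark pixels within head
q=[]
for v in range(40,95):
  for u in range(220,290):
    w=onz(m,u,v,.058)[:2]
    if np.hypot(*(w-best[1:]))<.015 and h[v,u,2]<75:q.append(w)
q=np.array(q);c=q.mean(0);e=np.linalg.svd(q-c)[2][0];print(c,e,len(q))
a2=cv2.resize(a[30:100,215:300],None,fx=6,fy=6,interpolation=cv2.INTER_CUBIC);cv2.imwrite("pics/c4.png",a2)
E
```

```text
[0.43508478 0.18613861] [0.46965413 0.22337966] 998
(np.float64(-980.7365525103942), np.float64(0.4525), np.float64(0.20500000000000002))
[[ 93 243 243 241 241 202 197 195 192 193 194 189 188 187 101  96 154 149
  155 159 155 156 155]
 [ 94 243 243 241 240 217 138 135 135 136 133 135 136 135 107 101 155 152
  157 149 147 154 154]
 [ 94 242 240 238 199 197 133 134 132 131 130 131 132 130 120 103 146 141
  145 140 140 161 155]
 [ 85 238 234 229 131 128 128 128 128 129 127 126 128 124 125 135 143 146
  149 151 156 161 157]
 [ 75 226 221 215 125 122 123 121 124 125 124 123 122 122 124 158 160 161
  165 164 170 157 158]
 [ 77 206 201 192 119 120 117 120 119 120 120 115 117 117 121 162 164 166
  166 169 169 156 159]
 [ 77 184 176 180 119 118 121 126 130 112 116 108 109 103 156 158 161 162
  165 166 167 156 157]
 [ 73 139 129 141  98  99 101 105 112  96  98  94  95  90 177 160 160 165
  166 167 171 158 157]
 [ 72 115  83  84  78  73  77  81  84  88  85  85  88  89 180 163 163 165
  168 172 171 163 156]
 [ 67 124  75  80  72  76  82  84  86  87  90  87  87  90 184 161 163 165
  166 170 173 1
[... 913 characters left out ...]
4 143 145 145 146 147 145 116 101 141 137
  139 141 139 154 159]
 [ 77 229 233 232 150 149 149 149 145 145 148 145 147 146 100  90 157 152
  154 155 156 154 159]
 [ 74 186 236 234 150 149 147 147 146 146 145 143 145 137  95  88 157 150
  154 155 156 154 161]
 [ 74 103 231 202 150 147 147 147 146 145 146 143 147 124  93  95 157 151
  154 155 154 154 160]
 [ 84  62 202 153 149 147 148 147 147 146 144 146 142 115  89 102 157 151
  154 155 155 156 160]
 [ 92  72 152 151 151 150 151 149 147 149 146 146 131 110  98  98 155 152
  154 156 154 152 159]
 [ 93  76 106 133 150 149 150 149 150 146 147 144 118 103 104 100 155 153
  155 155 156 153 159]]
[0.44526131 0.20427869] [-0.96350338 -0.26769617] 21
```

View pics/c4.png

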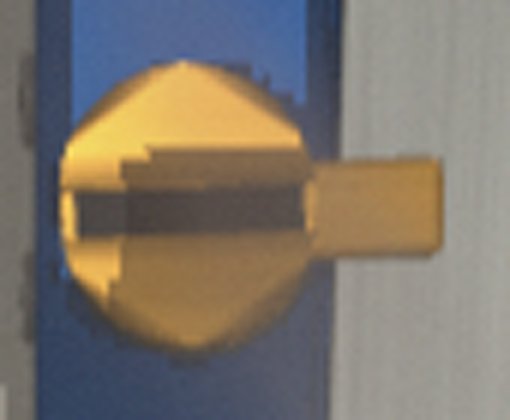

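Run:
```python
from f import *
d=np.load("w4.npz");m=dict(camera_matrix=d["K"],pose=d["P"]);T=camera_model("top")
W=lambda x,y,z:onz(m,215+x/6-.4,30+y/6-.4,z)[:2].round(4)
print("slot ends centre",W(78,213,.053),W(303,209,.053))
for z in(.062,):print("head L,R",W(60,205,z),W(308,205,z),"T,B",W(185,62,z),W(190,350,z))
print("finger top/bot mid",W(380,160,.058),W(380,257,.058),"tip",W(442,207,.058), W(442,207,.062))
t=lambda x,y,z:onz(T,115+x/7-.4,165+y/7-.4,z)[:2].round(4)
print("top slot ends",t(537,336,.053),t(534,432,.053),"L,R head",t(478,388,.062),t(593,388,.062),"B",t(535,443,.062),"finger tip",t(534,276,.06),"finger sides",t(515,300,.06),t(553,300,.06))
s=readout.read_state();print(s["position"].round(4),np.degrees(np.arctan2(s["tcp_rot"][1,1],s["tcp_rot"][0,1])))
a=cv2.imread("pics/w4.png");print(bar(a,m,(280,320,225,300),.209+.019+.032))
```

```text
slot ends centre [0.4366 0.2053] [0.4699 0.2058]
head L,R [0.4348 0.2053] [0.4704 0.2052] T,B [0.453  0.2242] [0.4533 0.1854]
finger top/bot mid [0.4809 0.2118] [0.4811 0.1985] tip [0.49   0.2054] [0.4897 0.2049]
top slot ends [0.4709 0.2042] [0.4377 0.2049] L,R head [0.452  0.2235] [0.4518 0.1846] B [0.4331 0.2041] finger tip [0.4908 0.205 ] finger sides [0.4825 0.2114] [0.4825 0.1985]
[0.4634 0.1008 0.2095] -0.19413884127740672Traceback (most recent call last):
  File "<stdin>", line 10, in <module>
  File "h.py", line 14, in bar
    k=max(k,key=lambda i:st[i,4]);v,u=np.nonzero(l==k)
ValueError: max() iterable argument is empty
```

Run:
```python
from f import *
a,m=snap("wrist");s=readout.read_state();print(s["position"].round(4))
h=cv2.cvtColor(a,cv2.COLOR_BGR2HSV)[280:312,220:296]
w=(h[...,1]<110)&(h[...,2]>140)
n,l,st,ce=cv2.connectedComponentsWithStats(w.astype(np.uint8));print(st.tolist(),ce.round(1).tolist())
for z in(.2575,.2605):
  for i in range(1,n):
    if st[i,4]>60:print(i,onz(m,220+ce[i,0],280+ce[i,1],z).round(4))
```

```text
[0.4634 0.1009 0.2095]
[[0, 0, 76, 32, 2432]] [[37.5, 15.5]]
```

Run:
```python
from f import *
a,m=snap("wrist");cv2.imwrite("pics/w5.png",a)
h=cv2.cvtColor(a,cv2.COLOR_BGR2HSV);print(h[284:310:2,258].tolist(),h[290:306:3,228:290:6,1])
g=h[284:310,222:296,1]<120
v,u=np.nonzero(g);print(len(u),u.mean()+222 if len(u) else 0)
print(onz(m,258,297.5,.2605).round(4),onz(m,233,297.5,.2605).round(4),onz(m,283,297.5,.2605).round(4))
```

```text
[[1, 217, 94], [1, 212, 95], [2, 215, 95], [2, 205, 97], [12, 56, 105], [28, 30, 109], [25, 30, 109], [25, 28, 109], [25, 30, 109], [4, 91, 101], [2, 223, 95], [2, 211, 98], [17, 168, 82]] [[209 205 208 205 213 205 213 195 214 184 195]
 [227  31  28  32  28  30  28  28  28 111 223]
 [218  33  29  24  29  30  25  28  29 108 215]
 [209  29  30  30  26  28  28  26  28 113 206]
 [209  88  90  93  94  91  93  92  89 159 197]
 [231 230 215 207 214 222 217 217 220 229 194]]
794 259.57304785894206
[0.4628 0.1006 0.2605] [0.4537 0.1006 0.2605] [0.4719 0.1005 0.2605]
```

Call:
{"method": "send_rows", "body": {"moves": [[[0,0,0,2,-0.3,0,-1],[0,0,0,3,-0.3,0,-1],[0,0,0,3,-0.3,1,-1],[0,0,0,2.4,-0.2,2,-1],[0,0,0,0,0,2,-1]]]}}

```text
time_s: 6.85
position: [0.4528, 0.2079, 0.1595]
tcp_rot: [[-0.001, 1.0, 0.002], [1.0, 0.001, 0.001], [0.001, 0.002, -1.0]]
force: [-0.3, -0.2, -1.2]
opening: 0.274
```

Call:
{"method": "send_rows", "body": {"moves": [[[0,0,0,0,0,0.5,-1],[0,0,0,0,0,0,-1],[0,0,0,0,0,0,-1],[0,0,0,0,0,0,-1],[0,0,0,0,0,0,-1]]]}}

```text
time_s: 7.35
position: [0.4533, 0.205, 0.1554]
tcp_rot: [[0.003, 1.0, 0.002], [1.0, -0.003, 0.0], [0.0, 0.002, -1.0]]
force: [0.3, 0.1, -1.4]
opening: 0.274
```

Call:
{"method": "send_rows", "body": {"moves": [[[0,0,0,0,0,0,-1],[0,0,0,0,0,0,-1],[0,0,0,0,0,0,-1],[0,0,0,0,0,0,-1],[0,0,0,0,0,0,-1]]]}}

```text
time_s: 7.85
position: [0.4525, 0.2053, 0.1546]
tcp_rot: [[0.003, 1.0, -0.0], [1.0, -0.003, 0.0], [0.0, -0.0, -1.0]]
force: [-0.0, 0.4, -1.1]
opening: 0.272
```

Run:
```python
from f import *
s=readout.read_state();print(s["time_s"],s["position"].round(4),s["tcp_rot"].round(3).tolist(),s["force"],s["joint_positions"])
a,m=snap("scene");cv2.imwrite("pics/s6.png",a);u,v=proj(m,(.4525,.205,.08)).astype(int);print(u,v)
a2=cv2.resize(a[v-45:v+35,max(u-50,0):u+50],(800,640),interpolation=cv2.INTER_CUBIC)[:600];cv2.imwrite("pics/c6.png",a2)
```

```text
7.85 [0.4525 0.2053 0.1546] [[0.003, 1.0, -0.0], [1.0, -0.003, 0.0], [0.0, -0.0, -1.0]] [-0.03597033  0.41507896 -1.07812729] [1.14925233e+01 2.63223465e+01 1.04195186e+02 1.29612946e-03
 4.94855942e+01 1.16358996e+01]
175 178
```

View pics/c6.png

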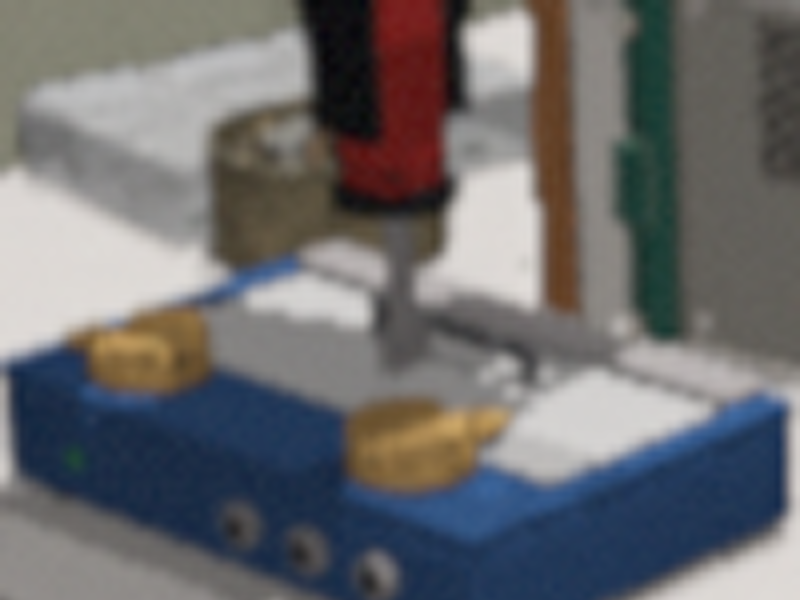

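The driver hangs upright with its tip at (400,370), just above the locked head at (410,420). Next I lower it slowly.

Call:
{"method": "send_rows", "body": {"moves": [[[0,0,0,0,0,0.6,-1],[0,0,0,0,0,0.6,-1],[0,0,0,0,0,0.4,-1],[0,0,0,0,0,0.3,-1],[0,0,0,0,0,0.2,-1]]]}}

```text
time_s: 8.4
position: [0.4524, 0.2052, 0.133]
tcp_rot: [[0.003, 1.0, -0.001], [1.0, -0.003, -0.0], [-0.0, -0.001, -1.0]]
force: [-0.1, -0.3, -1.6]
opening: 0.275
```

Call:
{"method": "send_rows", "body": {"moves": [[[0,0,0,0,0,0.2,-1],[0,0,0,0,0,0.2,-1],[0,0,0,0,0,0.1,-1],[0,0,0,0,0,0,-1],[0,0,0,0,0,0,-1]]]}}

```text
time_s: 8.9
position: [0.4527, 0.2053, 0.1286]
tcp_rot: [[0.003, 1.0, 0.0], [1.0, -0.003, 0.0], [0.0, 0.0, -1.0]]
force: [-0.4, -0.7, -1.0]
opening: 0.277
```

Call:
{"method": "send_rows", "body": {"moves": [[[0,0,0,0,0,0.1,-1],[0,0,0,0,0,0,-1],[0,0,0,0,0,0.05,-1],[0,0,0,0,0,0,-1],[0,0,0,0,0,0,-1]]]}}

```text
time_s: 9.4
position: [0.4528, 0.2053, 0.1283]
tcp_rot: [[0.002, 1.0, 0.001], [1.0, -0.002, 0.0], [0.0, 0.001, -1.0]]
force: [-1.7, 0.0, 7.8]
opening: 0.276
```

The blade has bottomed in the slot: the force rose to 8 N at the expected depth. Next is the 100° turn.

Call:
{"method": "send_rows", "body": {"moves": [[[0,0,-5,0,0,-0.05,-1],[0,0,-5,0,0,0,-1],[0,0,-5,0,0,0,-1],[0,0,-5,0,0,0,-1],[0,0,-5,0,0,0,-1]]]}}

```text
time_s: 9.9
position: [0.4531, 0.2057, 0.1284]
tcp_rot: [[-0.423, 0.906, 0.001], [0.906, 0.423, 0.001], [0.0, 0.002, -1.0]]
force: [-1.6, 1.3, 3.7]
opening: 0.275
```

Call:
{"method": "send_rows", "body": {"moves": [[[0,0,-5,0,0,0,-1],[0,0,-5,0,0,0,-1],[0,0,-5,0,0,0,-1],[0,0,-5,0,0,0,-1],[0,0,-5,0,0,0,-1]]]}}

```text
time_s: 10.4
position: [0.4532, 0.2055, 0.1284]
tcp_rot: [[-0.766, 0.642, 0.002], [0.642, 0.766, 0.001], [-0.001, 0.002, -1.0]]
force: [-0.4, 0.4, 3.1]
opening: 0.273
```

Call:
{"method": "send_rows", "body": {"moves": [[[0,0,-5,0,0,0,-1],[0,0,-5,0,0,0,-1],[0,0,-5,0,0,0,-1],[0,0,-5,0,0,0,-1],[0,0,-5,0,0,0,-1]]]}}

```text
time_s: 10.9
position: [0.4534, 0.2054, 0.1284]
tcp_rot: [[-0.966, 0.258, 0.002], [0.258, 0.966, 0.0], [-0.002, 0.001, -1.0]]
force: [-0.6, -0.1, 3.6]
opening: 0.272
```

Run:
```python
from f import *
s=readout.read_state();print(s["position"].round(4),np.degrees(np.arctan2(s["tcp_rot"][1,1],s["tcp_rot"][0,1])),s["force"],s["moment"])
```

```text
[0.4534 0.2054 0.1284] 75.0339249644693 [-0.57712258 -0.13020069  3.58957927] [-0.03336574 -0.09467997 -0.06576914]
```

Call:
{"method": "send_rows", "body": {"moves": [[[0,0,-5,0,0,0,-1],[0,0,-5,0,0,0,-1],[0,0,-5,0,0,0,-1],[0,0,-4,0,0,0,-1],[0,0,-3,0,0,0,-1]]]}}

```text
time_s: 11.4
position: [0.4536, 0.2054, 0.1284]
tcp_rot: [[-0.993, -0.121, 0.003], [-0.121, 0.993, 0.0], [-0.003, 0.0, -1.0]]
force: [0.2, -1.3, 2.7]
opening: 0.276
```

Call:
{"method": "send_rows", "body": {"moves": [[[0,0,-2,0,0,0,-1],[0,0,-2,0,0,0,-1],[0,0,0,0,0,0,-1],[0,0,0,0,0,0,-1],[0,0,0,0,0,0,-1]]]}}

```text
time_s: 11.9
position: [0.4536, 0.2054, 0.1284]
tcp_rot: [[-0.982, -0.188, 0.003], [-0.188, 0.982, 0.0], [-0.003, -0.0, -1.0]]
force: [-0.7, -0.9, 5.5]
opening: 0.275
```

Run:
```python
from f import *
s=readout.read_state();print(s["position"].round(4),np.degrees(np.arctan2(s["tcp_rot"][1,1],s["tcp_rot"][0,1])),s["force"],s["moment"])
a,m=snap("top");cv2.imwrite("pics/t7.png",a)
```

```text
[0.4536 0.2054 0.1284] 100.8076327979979 [-0.65329701 -0.88290267  5.52771816] [-0.03394746 -0.18303698 -0.09175309]
```

Call:
{"method": "send_rows", "body": {"moves": [[[0,0,-2,0,0,0,-1],[0,0,-2,0,0,0,-1],[0,0,0,0,0,0,-1],[0,0,0,0,0,0,-1],[0,0,0,0,0,0,-1]]]}}

```text
time_s: 12.45
position: [0.4536, 0.2055, 0.1284]
tcp_rot: [[-0.967, -0.255, 0.002], [-0.255, 0.967, 0.001], [-0.003, 0.0, -1.0]]
force: [-0.1, -0.9, 5.3]
opening: 0.277
```

Run:
```python
from f import *
s=readout.read_state();print(s["position"].round(4),np.degrees(np.arctan2(s["tcp_rot"][1,1],s["tcp_rot"][0,1])),s["force"],s["moment"])
```

```text
[0.4536 0.2055 0.1284] 104.75696440237724 [-0.12964243 -0.94984994  5.34184847] [ 0.02975158 -0.15025363 -0.1783136 ]
```

Call:
{"method": "send_rows", "body": {"moves": [[[0,0,3,0,0,-0.1,-1],[0,0,3,0,0,0,-1],[0,0,0,0,0,-0.5,-1],[0,0,0,0,0,-1,-1],[0,0,0,0,0,-1.5,-1]]]}}

```text
time_s: 12.95
position: [0.451, 0.205, 0.1585]
tcp_rot: [[-0.988, -0.155, -0.004], [-0.155, 0.988, -0.001], [0.004, -0.0, -1.0]]
force: [-0.3, -0.2, -1.1]
opening: 0.275
```

Call:
{"method": "send_rows", "body": {"moves": [[[0,0,0,0,0,-2,-1],[0,0,0,0,0,-2,-1],[0,0,0,0,0,-1,-1],[0,0,0,0,0,0,-1],[0,0,0,0,0,0,-1]]]}}

```text
time_s: 13.45
position: [0.4519, 0.2051, 0.2083]
tcp_rot: [[-0.988, -0.154, -0.001], [-0.154, 0.988, -0.0], [0.001, 0.0, -1.0]]
force: [-0.0, -0.3, -2.5]
opening: 0.273
```

Run:
```python
from f import *
s=readout.read_state();print(s["position"].round(4),np.degrees(np.arctan2(s["tcp_rot"][1,1],s["tcp_rot"][0,1])),s["force"],s["moment"])
a,m=snap("scene");cv2.imwrite("pics/s7.png",a);u,v=proj(m,(.4525,.205,.08)).astype(int);print(u,v)
a2=cv2.resize(a[v-45:v+35,max(u-50,0):u+50],(800,640),interpolation=cv2.INTER_CUBIC)[:600];cv2.imwrite("pics/c7.png",a2)
```

```text
[0.4519 0.2051 0.2083] 98.866572909842 [-0.00460349 -0.27027433 -2.47869526] [ 0.11727789 -0.11536139  0.04595803]
175 178
```

View pics/c7.png

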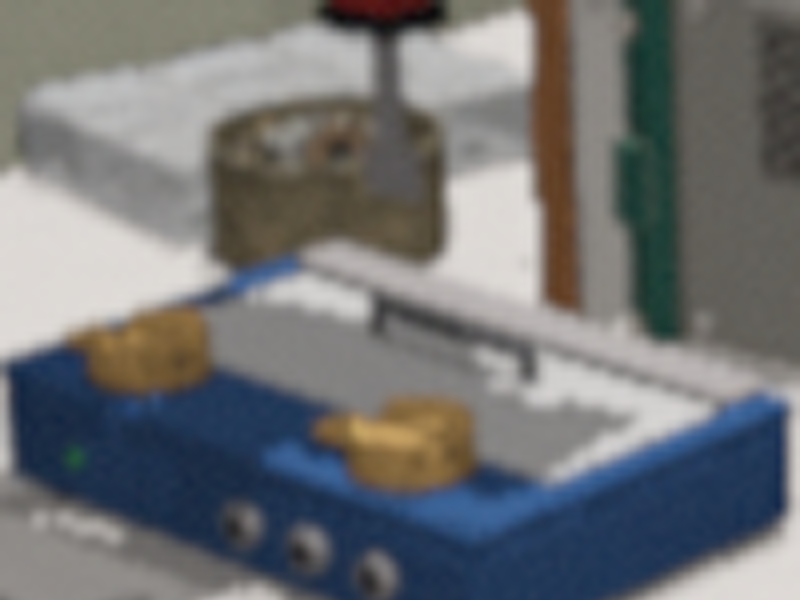

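In the crop the fastener's finger, at (330,430), now lies along the edge, parallel to the open one. Next I return the driver.

Call:
{"method": "send_rows", "body": {"moves": [[[0,0,8.2,0,0,0,-1],[0,0,8.2,0,0,0,-1],[0,0,8.2,0,0,0,-1],[0,0,8.2,0,0,0,-1],[0,0,8.2,0,0,0,-1]]]}}

```text
time_s: 14.0
position: [0.4516, 0.205, 0.2072]
tcp_rot: [[-0.844, 0.537, -0.003], [0.537, 0.844, -0.001], [0.002, -0.002, -1.0]]
force: [-0.1, -0.1, -2.3]
opening: 0.274
```

Call:
{"method": "send_rows", "body": {"moves": [[[0,0,8.2,0,0,0,-1],[0,0,8.2,0,0,0,-1],[0,0,8.2,0,0,0,-1],[0,0,8.2,0,0,0,-1],[0,0,8.2,0,0,0,-1]]]}}

```text
time_s: 14.5
position: [0.4516, 0.205, 0.2072]
tcp_rot: [[-0.284, 0.959, -0.003], [0.959, 0.284, -0.001], [0.0, -0.003, -1.0]]
force: [-0.0, -0.2, -1.2]
opening: 0.275
```

Call:
{"method": "send_rows", "body": {"moves": [[[0,0,8.2,0,0,0,-1],[0,0,8.2,0,0,0,-1],[0,0,8.4,0,0,0,-1],[0,0,0,0,0,0,-1],[0,0,0,0,0,0,-1]]]}}

```text
time_s: 15.0
position: [0.452, 0.2051, 0.2077]
tcp_rot: [[0.135, 0.991, -0.002], [0.991, -0.135, -0.0], [-0.001, -0.002, -1.0]]
force: [-0.2, 0.1, -1.4]
opening: 0.273
```

Call:
{"method": "send_rows", "body": {"moves": [[[0,0,0,-2,0.8,0,-1],[0,0,0,-3,1.2,0,-1],[0,0,0,-3,1.2,0,-1],[0,0,0,-3,1.2,0,-1],[0,0,0,-3,1.2,0,-1]]]}}

```text
time_s: 15.5
position: [0.4886, 0.0577, 0.2082]
tcp_rot: [[0.135, 0.991, -0.001], [0.991, -0.135, 0.0], [0.0, -0.001, -1.0]]
force: [-0.5, 0.1, -1.8]
opening: 0.274
```

Call:
{"method": "send_rows", "body": {"moves": [[[0,0,0,-3,1.2,0,-1],[0,0,0,-3,1.2,0,-1],[0,0,0,-2,1,0,-1],[0,0,0,-0.6,0.4,0,-1],[0,0,0,0,0,0,-1]]]}}

```text
time_s: 16.0
position: [0.5146, -0.0321, 0.2082]
tcp_rot: [[0.139, 0.99, -0.0], [0.99, -0.139, 0.0], [0.0, -0.0, -1.0]]
force: [-1.2, 1.0, -2.1]
opening: 0.271
```

Call:
{"method": "send_rows", "body": {"moves": [[[0,0,0,0,0,0,-1],[0,0,0,0,0,0,-1],[0,0,0,0,0,0,-1],[0,0,0,0,0,0,-1],[0,0,0,0,0,0,-1]]]}}

```text
time_s: 16.5
position: [0.5143, -0.0311, 0.2086]
tcp_rot: [[0.137, 0.991, 0.0], [0.991, -0.137, 0.0], [0.0, 0.0, -1.0]]
force: [-0.1, 0.5, -0.9]
opening: 0.271
```

Run:
```python
from f import *
a,m=snap("wrist");cv2.imwrite("pics/w8.png",a)
s=readout.read_state();print(s["time_s"],s["position"].round(4),np.degrees(np.arctan2(s["tcp_rot"][1,1],s["tcp_rot"][0,1])),s["force"],s["tcp_rot"][:,2])
h=cv2.cvtColor(a,cv2.COLOR_BGR2HSV);g=h[284:310,222:296,1]<120;v,u=np.nonzero(g);print(len(u),u.mean()+222,v.mean()+284)
```

```text
16.55 [ 0.5144 -0.0312  0.2086] -7.907506419771492 [ 0.02095614 -0.52596407 -0.99094034] [ 7.99948745e-05  2.49879998e-05 -9.99999996e-01]
796 259.5603015075377 296.31658291457285
```

View pics/w8.png

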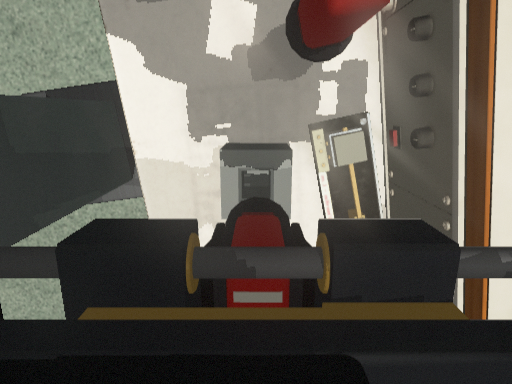

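Run:
```python
from f import *
a=cv2.imread("pics/w8.png");m=camera_model("wrist")
g=cv2.cvtColor(a,cv2.COLOR_BGR2GRAY);print(g[190,212:302].tolist());print(g[138:205,257].tolist())
for u,v in((220,167),(292,167),(220,215),(292,215),(242,185),(272,185),(257,169)):
    w=onz(m,u,v,.066);R=readout.read_state()["tcp_rot"];print((u,v),w.round(4),((w-[.5124,-.0318,.066])@R)[:2].round(4))
```

```text
[208, 209, 208, 208, 209, 207, 205, 199, 187, 147, 147, 144, 145, 148, 144, 147, 147, 144, 144, 145, 143, 145, 144, 145, 144, 144, 123, 100, 101, 90, 62, 64, 65, 63, 65, 64, 66, 65, 65, 64, 64, 65, 63, 61, 62, 61, 63, 61, 61, 57, 62, 62, 60, 62, 63, 62, 61, 62, 80, 101, 101, 114, 143, 141, 139, 143, 140, 141, 143, 141, 138, 141, 141, 140, 140, 143, 143, 140, 141, 189, 232, 234, 235, 233, 233, 232, 231, 231, 231, 232]
[142, 139, 140, 140, 128, 91, 66, 65, 65, 63, 63, 74, 87, 91, 90, 90, 90, 90, 88, 93, 92, 91, 90, 93, 92, 89, 89, 89, 88, 84, 77, 102, 130, 143, 145, 143, 108, 70, 72, 68, 70, 69, 70, 70, 68, 68, 69, 68, 63, 63, 60, 62, 61, 60, 59, 63, 64, 60, 58, 45, 40, 45, 40, 39, 39, 40, 40]
(220, 167) [ 0.482  -0.0111  0.066 ] [ 0.0163 -0.033 ]
(292, 167) [ 0.5471 -0.0201  0.066 ] [0.0164 0.0327]
(220, 215) [ 0.4745 -0.0564  0.066 ] [-0.0295 -0.0342]
(292, 215) [ 0.5419 -0.0657  0.066 ] [-0.0295  0.0339]
(242, 185) [ 0.4994 -0.0305  0.066 ] [-0.0005 -0.0131]
(272, 185) [ 0.5269 -0.0343  0.066 ] [-0.0004  0.0147]
(257, 169) [ 0.5152 -0.0175  0.066 ] [0.0145 0.0008]
```

Call:
{"method": "send_rows", "body": {"moves": [[[0,0,0,-0.1,-0.2,0,-1],[0,0,0,0,0,1.5,-1],[0,0,0,0,0,2,-1],[0,0,0,0,0,1.5,-1],[0,0,0,0,0,1,-1]]]}}

```text
time_s: 17.05
position: [0.5117, -0.0322, 0.1475]
tcp_rot: [[0.138, 0.99, -0.001], [0.99, -0.138, 0.0], [0.0, -0.002, -1.0]]
force: [0.4, -0.2, -2.1]
opening: 0.274
```

Call:
{"method": "send_rows", "body": {"moves": [[[0,0,0,0,0,1,-1],[0,0,0,0,0,1,-1],[0,0,0,0,0,1,-1],[0,0,0,0,0,1,-1],[0,0,0,0,0,0.8,-1]]]}}

```text
time_s: 17.55
position: [0.5122, -0.0323, 0.0997]
tcp_rot: [[0.138, 0.99, -0.0], [0.99, -0.138, 0.0], [0.0, -0.0, -1.0]]
force: [-0.4, 0.6, -0.3]
opening: 0.275
```

Call:
{"method": "send_rows", "body": {"moves": [[[0,0,0,0,0,0.5,-1],[0,0,0,0,0,0.3,-1],[0,0,0,0,0,0.2,-1],[0,0,0,0,0,0,-1],[0,0,0,0,0,0,-1]]]}}

```text
time_s: 18.05
position: [0.5125, -0.0323, 0.0908]
tcp_rot: [[0.138, 0.99, 0.001], [0.99, -0.138, -0.0], [-0.0, 0.001, -1.0]]
force: [0.7, 0.1, -1.7]
opening: 0.271
```

Another 1.5 mm to seat the flange, then release.

Call:
{"method": "send_rows", "body": {"moves": [[[0,0,0,0,0,0.1,-1],[0,0,0,0,0,0.1,-1],[0,0,0,0,0,0,-1],[0,0,0,0,0,0,-1],[0,0,0,0,0,0,-1]]]}}

```text
time_s: 18.55
position: [0.5126, -0.0324, 0.0895]
tcp_rot: [[0.138, 0.99, 0.001], [0.99, -0.138, -0.0], [-0.0, 0.001, -1.0]]
force: [-1.2, 0.5, 5.7]
opening: 0.273
```

The flange is seated: 6 N at z 0.0895, the same height as when it was picked up. Next I release and retreat.

Call:
{"method": "send_rows", "body": {"moves": [[[0,0,0,0,0,0,1],[0,0,0,0,0,0,1],[0,0,0,0,0,0,1],[0,0,0,0,0,0,1],[0,0,0,0,0,0,1]]]}}

```text
time_s: 19.05
position: [0.5123, -0.0323, 0.0884]
tcp_rot: [[0.138, 0.99, -0.0], [0.99, -0.138, 0.0], [0.0, -0.0, -1.0]]
force: [-0.9, -0.2, 0.1]
opening: 0.643
```

Call:
{"method": "send_rows", "body": {"moves": [[[0,0,0,0,0,0,1],[0,0,0,0,0,0,1],[0,0,0,0,0,0,1],[0,0,0,0,0,0,1],[0,0,0,0,0,0,1]]]}}

```text
time_s: 19.55
position: [0.5123, -0.0323, 0.0886]
tcp_rot: [[0.138, 0.99, 0.0], [0.99, -0.138, 0.0], [0.0, 0.0, -1.0]]
force: [-0.6, -0.1, 0.5]
opening: 0.987
```

Call:
{"method": "send_rows", "body": {"moves": [[[0,0,0,0,0,-2,1],[0,0,0,0,0,-3,1],[0,0,0,0,0,-4,1],[0,0,0,0,0,-4,1],[0,0,0,0,0,-4,1]]]}}

```text
time_s: 20.05
position: [0.5118, -0.0322, 0.2601]
tcp_rot: [[0.138, 0.99, -0.0], [0.99, -0.138, 0.0], [0.0, -0.0, -1.0]]
force: [0.0, 0.2, 0.0]
opening: 1.001
```

Call:
{"method": "send_rows", "body": {"moves": [[[0,0,0,-4,-1,-1,1],[0,0,0,-4,-1,-1,1],[0,0,0,-4,-1,0,1],[0,0,0,-4,-1,0,1],[0,0,0,-4,-1,0,1]]]}}

```text
time_s: 20.55
position: [0.4342, -0.2247, 0.2788]
tcp_rot: [[0.138, 0.99, 0.001], [0.99, -0.138, -0.0], [-0.0, 0.001, -1.0]]
force: [0.2, 0.4, -0.4]
opening: 1.0
```

Call:
{"method": "send_rows", "body": {"moves": [[[0,0,0,-4,-1,0,1],[0,0,0,-4,-1,0,1],[0,0,0,0,0,0,1],[0,0,0,0,0,0,1],[0,0,0,0,0,0,1]]]}}

```text
time_s: 21.05
position: [0.4042, -0.2988, 0.2783]
tcp_rot: [[0.138, 0.99, -0.0], [0.99, -0.138, 0.001], [0.001, -0.001, -1.0]]
force: [-0.2, -0.2, 0.1]
opening: 1.002
```

Run:
```python
from f import *
a,m=snap("top");s,_=snap("scene");st=readout.read_state();print(st["time_s"],st["position"],st["opening"])
x=cv2.resize(a[145:240,110:310],(800,380),interpolation=cv2.INTER_CUBIC)
y=cv2.resize(s[150:245,240:390],(347,220),interpolation=cv2.INTER_CUBIC);y2=cv2.resize(s[150:225,115:240],(366,220),interpolation=cv2.INTER_CUBIC)
c=np.zeros((600,800,3),np.uint8);c[:380]=x;c[380:,:347]=y;c[380:,360:726]=y2;cv2.imwrite("pics/f.png",c)
```

```text
21.15 [ 0.40454667 -0.29854934  0.27848093] 0.9983472665298407
```

View pics/f.png

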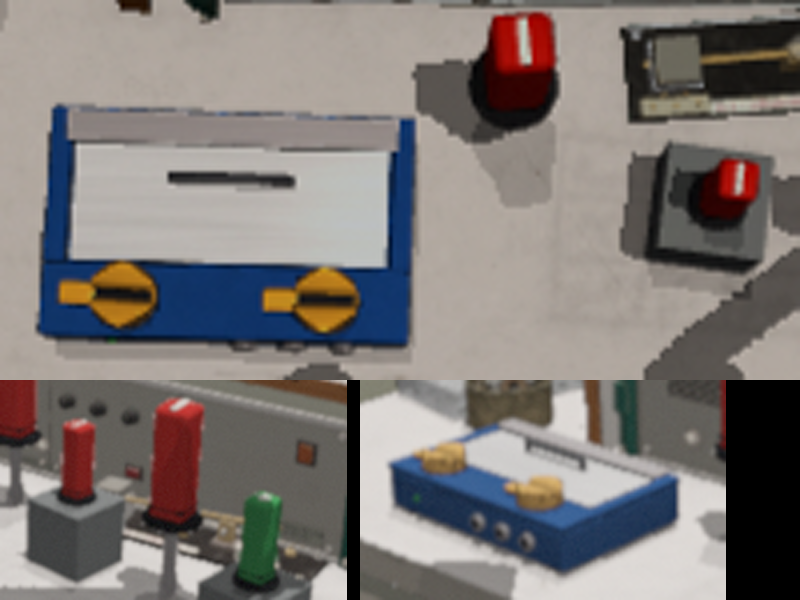

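Run:
```python
from f import *
a,m=snap("top");t0=cv2.imread("pics/t.png")
def ang(img,box,c):
    p,_=fast(img,m,box);r=np.hypot(*(p-c).T);q=p[r>.023]-c;n=q.mean(0);return np.degrees(np.arctan2(n[1],n[0])).round(1),len(q)
def head(img,box):
    p,_=fast(img,m,box);f=lambda c:np.sum(np.hypot(*(p-np.array(c)).T)<.0195)
    cs=[(x,y) for x in np.arange(.44,.465,.001) for y in np.arange(p[:,1].min(),p[:,1].max(),.001)];v=np.array([f(c) for c in cs]);return np.array(cs)[v==v.max()].mean(0)
L=(195,235,120,155);Rb=(195,240,160,203)
cR=head(t0,Rb);cL=head(t0,L);print(cR,cL,"case axis",np.degrees(np.arctan2(*(cL-cR)[::-1])))
print("R before",ang(t0,Rb,cR),"after",ang(a,Rb,cR),ang(a,Rb,head(a,Rb)),"L before",ang(t0,L,cL),"after",ang(a,L,cL))
```

```text
[0.453      0.20435271] [0.457      0.32397481] case axis 88.08482076403206
R before (np.float64(0.4), 30) after (np.float64(89.4), 36) (np.float64(90.4), 36) L before (np.float64(86.6), 34) after (np.float64(86.6), 34)
```

The finger turned from 0° to about 90°, in line with or just past the case axis at 88°, so it is at its stop. The driver is upright in its stand with the flange on the block.

```bash
python3 -c "
from rig import *
print(bot.hand_in())"
```

```text
the job is handed in; nothing more can be done
None
```

The locked fastener is turned to its stop, so the panel is free. The red driver is back in its own stand, and I handed the job in at about 21 s of the 48 s allowed.

- **What I did:** I took the smallest red driver out of its stand and lowered it into the slot of the locked (right-hand) fastener. It touched the slot floor at the expected depth with about 8 N. I turned it about 105° anticlockwise rather than 100°, until the resisting moment rose from about 0.09 to 0.18 N m. Then I lifted it out, put it back in the stand (about 6 N when the flange touched), let go and moved the arm away.
- **Last checks:**
  - **Fastener:** The top camera shows the finger gone from 0° to about 90°, against a case axis of about 88°. The other fastener did not move.
  - **Driver:** It stands upright with its flange on the block, at the height it was picked up from, and the arm touches nothing.
- **Disagreement:** The first wrist picture, taken while the arm was still settling, put the driver about 8 mm off in y. A later settled picture and the top camera agreed with each other, and I used those.

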